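Bleed down the air leak-test rig

ROBOT

A 6-joint arm with a two-finger parallel gripper is mounted at the origin on the work surface. World frame = base frame: x ahead of the robot, y to its left, z up, the work surface at z = 0. Lengths are in m, angles in rad, forces in N, time in s.
With the tool pointing down it reaches from about 0.25 to 0.8 m from the base axis. Payload 3.9 kg.
Tool frame: the origin (TCP) lies on the centre line of the jaws, within the pads' length; the fingertips stand 14 mm ahead of it and the grasp point (between the pads) lies 5 mm behind it; z points along the fingers, y is the line along which they close (so a half turn about z gives the same grasp; the last joint's range is limited). The gripper opens to 85 mm and grips with 20 to 120 N. Pads are 22 mm wide; open, the fingers measure 114 mm over their backs; the gripper's body (76 mm by 85 mm) begins 54 mm behind the grasp point. The pads swing forward as they close: fully open they stand 13 mm farther back than shut.
Start: joints at [-1.203, 0.26, -0.138, 1.173, 0, 1.571], TCP at [0.189, -0.49, 0.245] pointing down, gripper open.
Joint ranges: [-2.78, 2.78], [-0.83, 1.72], [-1.28, 1.37], [-1.9, 2.12], [-1.57, 1.48], [-3.14, 3.14]. Speed limits (rad/s): [2.57, 2.57, 3.14, 3.14, 3.14, 3.14].

INTERFACE

Orientations are given as a rotation vector (axis times angle).
In Python, from station import get_state, viewer, bot gives the robot as it stands. The module is installed in compiled form; this text tells all that it offers.
- The arm moves only by the tool play_rows, never from a script. Its arguments are lists of equal length, an entry for each row: "offset": the shift along the world's x, y, z in mm, a list of three; "turn": the turn about the world's z in rad. In form: {"offset": [[tx, ty, tz], ...], "turn": [turn, ...]}. A call has 1 to 20 rows; each row is the pose to reach, as a shift and turn from the pose commanded when the call began; what a row does not reach only later rows make up. A row lasts 1/12 s, in which the tool goes at most 41.7 mm and 7.16 degrees, less where a joint would pass 70% of its speed; a pose out of reach is approached as far as the arm can. A call with a gripper value outside its range is refused whole. "jaw" is the finger opening in mm, from 0 to 85.4, set as the call begins (left out, the last holds). The fingers move at their own pace and stop on an object; "squeeze" is the grip in N (left out, the last holds). Time passes only in rows, so rows that repeat a pose let the fingers close. It gives the time, the measured TCP pose, the force, the opening and the grip force at its end, in the units of the state.
- get_state(): the state, without advancing time (a new reading comes with each control period).
- viewer.grab_frame(name): name is "side" or "top"; returns a dict with "pixels" (400x640x3 uint8, blue, green, red), "depth" (400x640 float32, m along the optical axis (not along the pixel's ray), 0 where there is no reading), "fx", "fy", "cx", "cy" (pixels), "pose" (4x4, takes a point from camera to world coordinates). Camera axes: x right, y up, looking along -z (the intrinsics and any distortion apply to the point x, -y, -z); pixel columns grow to the right and rows downward; lengths in m; the calibration is good to about 2 mm. A picture is of the moment at which its call begins.
- bot.sign_off(): hands the job in; it is judged then, once.
The state is a dict: "clock": time; "joints": joint angles; "qvel": joint speeds; "tau": joint torques, N m; "ee_pos": TCP position; "ee_rot": TCP orientation; "wrist_force": force on the tool from outside, world axes, zero at the start; "ft_torque": the same for the moment, N m; "opening": finger opening in m; "finger_force": force on a finger pad.
Only numpy, scipy, OpenCV 4.12 (cv2) and the standard library are available. Lean on these libraries where they do the work, as an engineer would, in place of code of your own. Each camera call takes 0.05 s, during which the arm holds its last target. There are 200 camera calls.

TASK

The leak test is finished: take the pressure off the test rig. With a fingertip, push the supply valve's lever round until that valve is fully shut, and only then push the vent valve's lever round until the vent is fully open. Only push on the levers, without gripping them or straining them against their stops, and leave the test-piece valve and the loose things as they are.

Things in the scene. Friction and masses are not known exactly. Their poses are not given: they have to be found in the camera images.
- supply_lever (a joint): Lever of the supply valve, in rad: 0 = shut against its stop, square across the pipe, pointing to the branch's +y; 1.571 = fully open against its stop, in line with the pipe, pointing back over the header. Grows counter-clockwise seen from above. All three levers are alike and stiff: about 8 N of push at 75 mm from the stem; they stay where left.
- supply_branch: The supply branch: it has a square grey filter-regulator (black round knob on top at 149 mm, clear bowl below), then a pipe dropping into the bench. Fixed; pipe 21 mm, centre 85 mm above the bench. Origin on the bench straight under the valve's stem, about which the lever turns; x along the pipe away from the header, y to its left, z up.
- supply_tip (a point): A point on the supply lever's centre line 100 mm from the stem axis, 135 mm above the bench; it turns with the lever. The lever is a steel strip ending in a black sleeve that reaches from 43 to 105 mm from the stem, 18 mm wide, 10 mm thick, centred at this height, so its underside is 130 mm above the bench; pipe and header (top 105 mm) lie below.
- vent_lever (a joint): Lever of the vent valve, in rad: 0 = shut against its stop, square across the pipe, pointing to the branch's +y; 1.571 = fully open against its stop, in line with the pipe, pointing back over the header. Grows counter-clockwise seen from above. All three levers are alike and stiff: about 8 N of push at 75 mm from the stem; they stay where left.
- vent_branch: The vent branch: the shortest, ending free in a bare bronze silencer 21 mm across and 45 mm long. Fixed; pipe 21 mm, centre 85 mm above the bench. Origin on the bench straight under the valve's stem, about which the lever turns; x along the pipe away from the header, y to its left, z up.
- vent_tip (a point): A point on the vent lever's centre line 100 mm from the stem axis, 135 mm above the bench; it turns with the lever. The lever is a steel strip ending in a black sleeve that reaches from 43 to 105 mm from the stem, 18 mm wide, 10 mm thick, centred at this height, so its underside is 130 mm above the bench; pipe and header (top 105 mm) lie below.
- test_lever (a joint): Lever of the test valve, in rad: 0 = shut against its stop, square across the pipe, pointing to the branch's +y; 1.571 = fully open against its stop, in line with the pipe, pointing back over the header. Grows counter-clockwise seen from above. All three levers are alike and stiff: about 8 N of push at 75 mm from the stem; they stay where left.
- test_branch: The test-piece branch: it feeds a small welded steel receiver, 90 mm across, 150 mm long, lying on two wooden saddles. Fixed; pipe 21 mm, centre 85 mm above the bench. Origin on the bench straight under the valve's stem, about which the lever turns; x along the pipe away from the header, y to its left, z up.
- test_tip (a point): A point on the test lever's centre line 100 mm from the stem axis, 135 mm above the bench; it turns with the lever. The lever is a steel strip ending in a black sleeve that reaches from 43 to 105 mm from the stem, 18 mm wide, 10 mm thick, centred at this height, so its underside is 130 mm above the bench; pipe and header (top 105 mm) lie below.
- header: Header of the leak-test rig: aluminium bar 400 mm long, 40 mm square, top 105 mm above the bench, on two posts. Origin on the bench under its middle; y along the bar, x towards the branches, which leave it 145 mm apart in any order, valve stems 130 mm from its centre line. A round gauge 67 mm across, 144 mm high, stands at the +y end, 238 mm from the middle.
- coupling: Loose steel pipe coupling, 33 mm across and 42 mm high, standing between two branches; origin at its underside. To be left alone.
- tape_roll: Loose white roll of thread tape, 54 mm across and 14 mm high, lying between two branches; origin at its underside. To be left alone.
- solder_spool: Loose spool of solder, 54 mm across and 42 mm high, standing between two branches; origin at its underside. To be left alone.
- spanner: Loose steel spanner, 160 mm long, lying to the right of the header; origin on the bench under its middle. To be left alone.
- spare_valve: Loose spare ball valve like those on the rig, sitting to the left of the header, beyond the gauge, about 72 mm high; not part of the rig; origin at its underside. To be left alone.
- leak_spray: Loose white bottle of leak-detection fluid, 60 mm across and 170 mm high, standing to the right of the rig; origin at its underside. To be left alone.
- water_bottle: Loose clear bottle, 62 mm across and 190 mm high, standing to the left of the rig; origin at its underside. To be left alone.

How it is judged:
On the way, in this order (a step that is already met when the one before it is completed fails the run):
1. the supply valve is fully shut while the vent is still shut (value of joint supply_lever below 0.12 rad and value of joint vent_lever below 0.25 rad), for 0.2 s.
2. the vent valve is fully open (value of joint vent_lever above 1.45 rad), for 0.2 s.
At the end, for the whole second after the job is handed in: The supply lever stands within 0.12 rad (7 degrees) of its shut stop and the vent lever within 0.12 rad of its open stop, both at rest; the test-piece lever's tip is within 12 mm and every loose thing within 15 mm of where it started (value of joint supply_lever below 0.12 rad and value of joint vent_lever above 1.45 rad and velocity of joint supply_lever between -0.05 and 0.05 rad/s and velocity of joint vent_lever between -0.05 and 0.05 rad/s and distance of test_tip from where it was at the start of the episode below 0.012 m and distance of each of coupling, tape_roll, solder_spool, spanner, spare_valve, leak_spray, water_bottle from where it was at the start of the episode below 0.015 m); the robot touches nothing.
It fails at once if the vent is opened (over 0.25 rad) before the supply is fully shut (value of joint vent_lever above 0.25 rad and value of joint supply_lever above 0.15 rad).
It fails at once if the test-piece valve's lever is moved (tip over 12 mm) (not (distance of test_tip from where it was at the start of the episode below 0.012 m)).
It fails at once if a loose thing is shifted by over 15 mm, knocked over or picked up (distance of any of coupling, tape_roll, solder_spool, spanner, spare_valve, leak_spray, water_bottle from where it was at the start of the episode above 0.015 m).
It fails at once if a lever is gripped or strained against its stop (over 40 N between the fingers and a branch with its lever) (contact force between the fingers and supply_branch above 40 N or contact force between the fingers and vent_branch above 40 N or contact force between the fingers and test_branch above 40 N).
It also fails if it takes over 58 s, if anything falls off the work surface, if the arm or the gripper's body presses on something with over 40 N, if the wrist force passes 120 N, or if a joint passes its speed limit or range.

## Working session

There is one attempt and no reset: what is moved stays moved. The work goes in short steps, Python scripts to look and compute and a tool call to move; the robot and the scene stay as the last step left them, time stands still between calls to the robot, and variables do not carry over. Pictures are saved under pics/ and viewed, at most 10 in all, crops included, and the job is handed in when it is done.

Besides the shell and the picture viewer there is one more tool, called after "Emit:" by a JSON object that holds its "fn" and its "kwargs", one argument or row to a line. play_rows: Moves the arm, as the interface text tells. Its arguments: {"type":"object","properties":{"offset":{"type":"array"},"turn":{"type":"array"},"jaw":{"type":"number"},"squeeze":{"type":"number"}},"required":["offset","turn"]}

```bash
mkdir -p pics
python3 - <<'E'
from station import get_state, viewer
import cv2, numpy as np
for n in("top","side"):
    f=viewer.grab_frame(n); cv2.imwrite(f"pics/{n}0.png",f["pixels"]); np.savez(f"{n}0.npz",**f)
    print(n,f["fx"],f["fy"],f["cx"],f["cy"],f["pose"].round(3).tolist(),[k for k in f])
s=get_state();print(s)
E
```

```text
top 486.16538778407613 486.16538778407613 318.8589111376869 193.028146194592 [[0.029, 0.977, -0.213, 0.23], [-1.0, 0.028, -0.009, 0.024], [-0.003, 0.213, 0.977, 1.461], [0.0, 0.0, 0.0, 1.0]] ['pixels', 'depth', 'fx', 'fy', 'cx', 'cy', 'pose']
side 371.7889646384256 371.7889646384256 327.7064414327512 195.74831745374084 [[-0.921, 0.276, -0.275, 0.223], [-0.389, -0.629, 0.673, 0.75], [0.013, 0.727, 0.686, 0.816], [0.0, 0.0, 0.0, 1.0]] ['pixels', 'depth', 'fx', 'fy', 'cx', 'cy', 'pose']
{'clock': 0.1, 'joints': array([-1.20297385e+00,  2.60581240e-01, -1.39255329e-01,  1.17269072e+00,
       -3.10567948e-05,  1.57078443e+00]), 'qvel': array([-0.00034586,  0.00029921,  0.00380615, -0.00101819, -0.00098396,
       -0.00041419]), 'tau': array([-5.84958998e-04, -4.06509483e+01,  2.54527348e+01,  1.01120729e-02,
       -8.35734136e-05, -1.50802737e-05]), 'ee_pos': array([ 0.18855996, -0.48933485,  0.24456178]), 'ee_rot': array([-3.08694169e+00, -5.74230885e-01,  5.44889887e-04]), 'wrist_force': array([ 0.43797905,  0.61906705, -0.32719078]), 'ft_torque': array([-0.05103523,  0.01162771, -0.01374481]), 'finger_force': 0.0, 'opening': 0.08540968016961116}
```

View pics/top0.png

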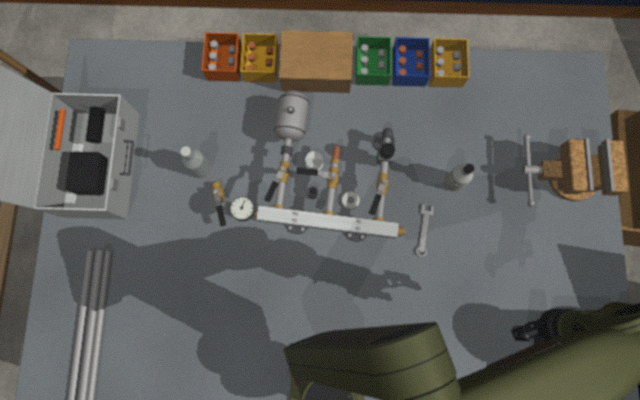

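View pics/side0.png

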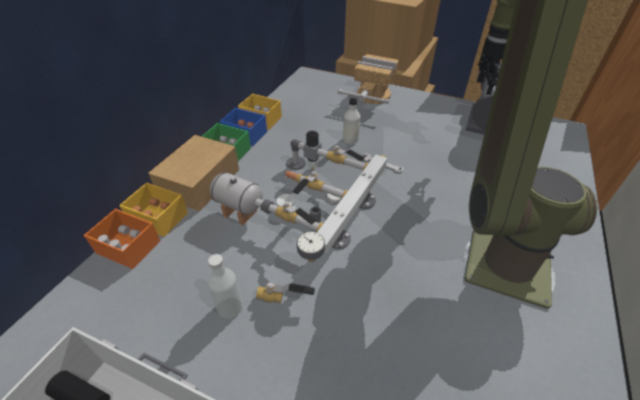

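The top view shows, left to right, the test branch (receiver at 292,115), the vent branch (silencer at 336,152, lever pointing left at 305,171) and the supply branch (knob at 387,150, lever at 376,205 pointing back). The gauge is at 242,208.

```bash
cat > h.py <<'E'
import numpy as np, cv2
def ray(f,u,v,z):
    P=f["pose"]; d=P[:3,:3]@np.array([(u-f["cx"])/f["fx"],-(v-f["cy"])/f["fy"],-1.]); o=P[:3,3]
    return (o+d*(z-o[2])/d[2])
def proj(f,p):
    P=f["pose"]; c=P[:3,:3].T@(np.array(p)-P[:3,3]); return f["cx"]+f["fx"]*c[0]/-c[2], f["cy"]-f["fy"]*c[1]/-c[2]
def crop(f,x0,y0,w,h,k,name): cv2.imwrite(name,cv2.resize(f["pixels"][y0:y0+h,x0:x0+w],None,fx=k,fy=k,interpolation=cv2.INTER_CUBIC))
E
python3 - <<'E'
from h import *
f=dict(np.load("top0.npz"))
crop(f,230,120,200,130,4,"pics/c0.png")
g=f["pixels"].astype(int)
# black sleeves: dark px back-projected at lever height
dark=((g.max(2)<45)&(np.arange(640)[None]>225)&(np.arange(640)[None]<420)&(np.arange(400)[:,None]<245)&(np.arange(400)[:,None]>130)).astype(np.uint8)
n,l,s,c=cv2.connectedComponentsWithStats(dark)
for i in range(1,n):
    if s[i,4]>25:
        r=cv2.minAreaRect(np.argwhere(l==i)[:,::-1].astype(np.float32)); print(c[i].round(1),s[i,4],r, ray(f,*c[i],.135).round(3), [ray(f,*p,.135).round(3)[:2].tolist() for p in cv2.boxPoints(r)])
# header: bright, depth height
v,u=np.mgrid[:400,:640]; d=f["depth"]
C=np.stack([(u-f["cx"])/f["fx"]*d,-(v-f["cy"])/f["fy"]*d,-d],-1); W=C@f["pose"][:3,:3].T+f["pose"][:3,3]
m=((g.min(2)>140)&(W[...,2]>.095)&(W[...,2]<.115)&(u>240)&(u<420)&(v>190)&(v<245)).astype(np.uint8)
n,l,s,c=cv2.connectedComponentsWithStats(m);i=1+s[1:,4].argmax()
r=cv2.minAreaRect(W[l==i][:,:2].astype(np.float32));print("header",r,s[i,4]); print(W[l==i][:,2].mean())
E
```

```text
[386.1 150.5] 119 ((386.5000305175781, 150.0), (11.627553939819336, 14.758047103881836), 26.56505012512207) [ 0.649 -0.151  0.135] [[0.638, -0.128], [0.678, -0.147], [0.663, -0.177], [0.623, -0.158]]
header ((0.4473828375339508, 0.011675059795379639), (0.39749640226364136, 0.041886523365974426), 84.32656860351562) 1873
0.10547484473100167
```

View pics/c0.png

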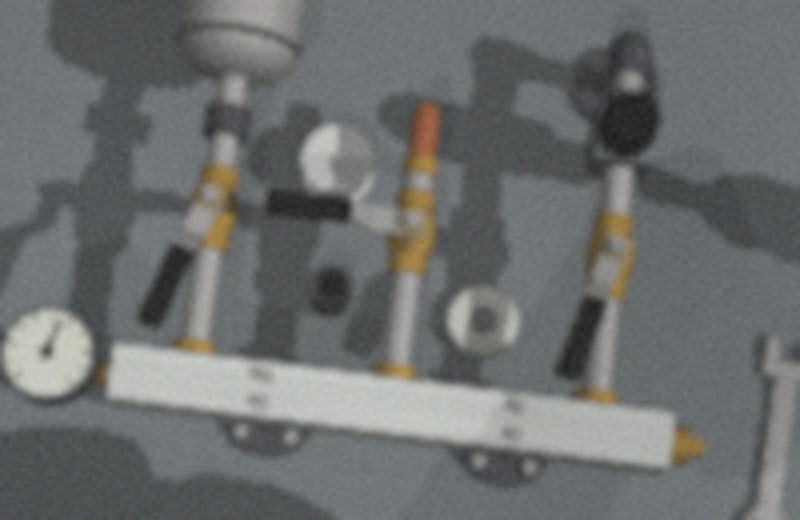

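The crop shows all three levers. The vent lever points left with its sleeve at crop 270–350,205, so it is shut. The supply sleeve runs 600,298 to 570,375 and is nearly open. The spool (338,160), coupling (332,290) and tape (483,318) are low and lie under the lever paths.

```bash
cat >> h.py <<'E'
a=np.radians(84.33); Y=np.array([np.cos(a),np.sin(a)]); X=np.array([Y[1],-Y[0]]); H=np.array([.4474,.0117])
S={"test":H+.13*X+.145*Y,"vent":H+.13*X,"supply":H+.13*X-.145*Y}
def lev(th): return np.cos(th)*Y-np.sin(th)*X   # unit vector along lever
def nrm(th): return -np.sin(th)*Y-np.cos(th)*X  # direction of growing th
E
python3 - <<'E'
from h import *
from station import get_state
from scipy.spatial.transform import Rotation as R
f=dict(np.load("top0.npz"))
for k,c0,c1 in(("test",(184,252),(149,320)),("vent",(348,207),(270,203)),("supply",(598,302),(570,374))):
    p,q=[ray(f,230+(c[0]+.5)/4-.5,120+(c[1]+.5)/4-.5,.14)[:2] for c in(c0,c1)]
    s=S[k]; u=proj(f,[*s,.14]); print(k,s.round(4),"stem crop",((u[0]-230)*4,(u[1]-120)*4))
    for w in (p-s,q-s,q-p): print("  r",np.linalg.norm(w).round(4),"th",np.arctan2(-w@X,w@Y).round(3))
s=get_state(); print(R.from_rotvec(s["ee_rot"]).as_matrix().round(3), s["ee_pos"])
E
```

```text
test [0.5911 0.1431] stem crop (np.float64(206.72459850700216), np.float64(187.3830209312555))
  r 0.0484 th 1.359
  r 0.1021 th 1.301
  r 0.0538 th 1.25
vent [ 0.5768 -0.0011] stem crop (np.float64(411.25493616779636), np.float64(212.75676066109565))
  r 0.0457 th 0.012
  r 0.1006 th 0.046
  r 0.0549 th 0.075
supply [ 0.5624 -0.1454] stem crop (np.float64(617.1087046656089), np.float64(238.2946833184809))
  r 0.0471 th 1.362
  r 0.1018 th 1.336
  r 0.0547 th 1.313
[[ 0.933  0.36  -0.001]
 [ 0.36  -0.933  0.002]
 [-0.    -0.002 -1.   ]] [ 0.18855996 -0.48933485  0.24456178]
```

```bash
cat >> h.py <<'E'
def pose(k,th,side,g=0,r=.078): # tool centre on side*nrm of lever, g = gap; tool y along lever
    return S[k]+r*lev(th)+side*(.020+g)*nrm(th), a+th
def wrap(x): return (x+np.pi/2)%np.pi-np.pi/2
def rows(ths,k,side,ref=None,g=0,y0=None):
    from station import get_state
    from scipy.spatial.transform import Rotation as R
    s=get_state(); m=R.from_rotvec(s["ee_rot"]).as_matrix(); p0=s["ee_pos"]; yaw=np.arctan2(m[1,1],m[0,1])
    print("at",p0.round(4),"joints",s["joints"].round(2))
    for t in ths:
        p,w=pose(k,t,side,g); print(round(t,3),((p-p0[:2])*1e3).round(1),"turn",wrap(w-yaw).round(3),"dz->.136",round((.136-p0[2])*1e3,1))
E
python3 -c "
from h import *
rows([1.33],'supply',1,g=.014)"
```

```text
at [ 0.1886 -0.4893  0.2446] joints [-1.2   0.26 -0.14  1.17 -0.    1.57]
1.33 [289.  337.8] turn 0.863 dz->.136 -108.6
```

Emit:
{"fn": "play_rows", "kwargs": {
  "offset": [
    [15, 17, 0],
    [40, 47, 0],
    [65, 76, 0],
    [90, 105, 0],
    [115, 134, 0],
    [140, 164, 0],
    [165, 193, 0],
    [190, 222, 0],
    [215, 251, 0],
    [240, 280, 0],
    [262, 306, 0],
    [279, 326, 0],
    [289, 338, 0],
    [289, 338, 0],
    [289, 338, 0]
  ],
  "turn": [0.05, 0.12, 0.2, 0.28, 0.36, 0.44, 0.52, 0.6, 0.68, 0.75, 0.81, 0.84, 0.86, 0.86, 0.86],
  "jaw": 0,
  "squeeze": 20
}}

```text
clock: 1.35
ee_pos: [0.4776, -0.1513, 0.2448]
ee_rot: [-2.566, -1.811, 0.002]
wrist_force: [-0.3, -0.0, -0.2]
opening: -0.0003
finger_force: 0.0
```

Emit:
{"fn": "play_rows", "kwargs": {
  "offset": [
    [0, 0, -20],
    [0, 0, -40],
    [0, 0, -60],
    [0, 0, -80],
    [0, 0, -90],
    [0, 0, -90]
  ],
  "turn": [0, 0, 0, 0, 0, 0]
}}

```text
clock: 1.85
ee_pos: [0.4746, -0.1524, 0.1528]
ee_rot: [-2.566, -1.804, 0.006]
wrist_force: [0.3, 0.4, -0.1]
opening: -0.0
finger_force: 0.0
```

```bash
python3 -c "
from h import *
from station import viewer,get_state
f=viewer.grab_frame('side'); np.savez('side1.npz',**f); crop(f,270,110,160,120,5,'pics/s1.png')
rows([1.33],'supply',1,g=.014);s=get_state();print(s['wrist_force'],s['opening'])"
```

```text
at [ 0.4757 -0.1525  0.1542] joints [-0.31  0.28 -0.36  0.93 -0.    1.61]
1.33 [1.9 1. ] turn 0.005 dz->.136 -18.2
[-0.99790873 -0.47985712  0.50576761] -3.504981305401471e-05
```

View pics/s1.png

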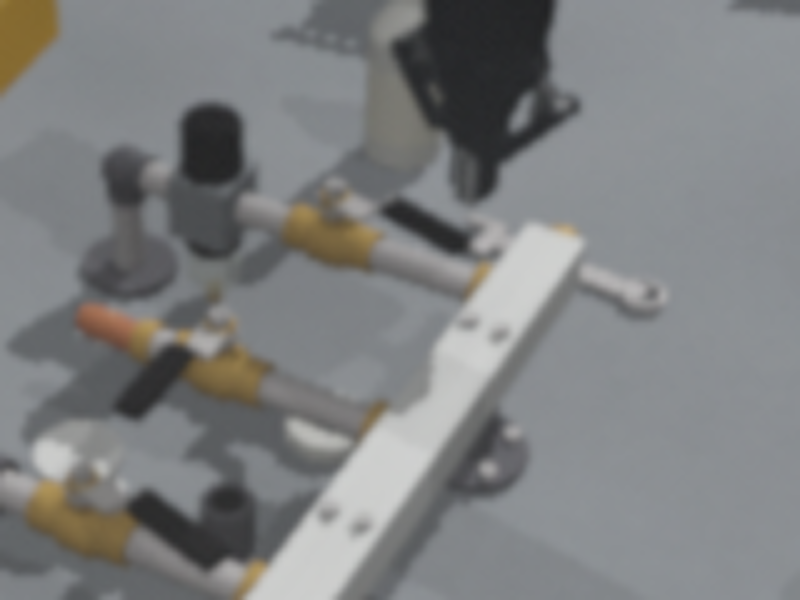

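```bash
python3 -c "
from h import *
f=dict(np.load('side1.npz'))
for z in(.154,.14,.127):
  u=proj(f,[.4757,-.1525,z]);print(z,(u[0]-270)*5,(u[1]-110)*5)
rows([1.33],'supply',1,g=.014)
p0,_=pose('supply',1.33,1,g=.014)
for t in np.arange(1.33,0.0,-.08):
  p,w=pose('supply',t,1); print(round(t,2),((p-p0)*1e3).round(1),round(t-1.33,2))
"
```

```text
0.154 468.903456435865 173.28550725475694
0.14 467.07988844722223 192.01459958902305
0.127 465.4138584782396 209.12568583042614
at [ 0.4757 -0.1525  0.1542] joints [-0.31  0.28 -0.36  0.93 -0.    1.61]
1.33 [1.9 1. ] turn 0.005 dz->.136 -18.2
1.33 [ 4.7 13.2] 0.0
1.25 [ 5.5 19.6] -0.08
1.17 [ 6.8 25.9] -0.16
1.09 [ 8.7 32.1] -0.24
1.01 [11.  38.1] -0.32
0.93 [13.8 43.9] -0.4
0.85 [17.  49.4] -0.48
0.77 [20.7 54.7] -0.56
0.69 [24.8 59.7] -0.64
0.61 [29.3 64.3] -0.72
0.53 [34.1 68.6] -0.8
0.45 [39.3 72.4] -0.88
0.37 [44.7 75.9] -0.96
0.29 [50.4 78.8] -1.04
0.21 [56.4 81.4] -1.12
0.13 [62.5 83.4] -1.2
0.05 [68.7 84.9] -1.28
```

The fingertip is at crop 475,197, which puts it about 14 mm below the TCP as stated. It is clear of the supply lever on its −y side.

Emit:
{"fn": "play_rows", "kwargs": {
  "offset": [
    [0, 0, -10],
    [0, 0, -20],
    [0, 0, -20],
    [2, 6, -20],
    [4, 11, -20],
    [5, 16, -20],
    [6, 20, -20],
    [7, 26, -20],
    [9, 32, -20],
    [11, 38, -20],
    [14, 44, -20],
    [17, 49, -20],
    [21, 55, -20],
    [25, 60, -20],
    [29, 64, -20],
    [34, 69, -20],
    [39, 72, -20],
    [39, 72, -20]
  ],
  "turn": [0, 0, 0, 0, 0, 0, -0.08, -0.16, -0.24, -0.32, -0.4, -0.48, -0.56, -0.64, -0.72, -0.8, -0.88, -0.88]
}}

```text
clock: 3.4
ee_pos: [0.5156, -0.0804, 0.136]
ee_rot: [3.092, 0.539, -0.005]
wrist_force: [-3.9, -3.4, 2.5]
opening: -0.0002
finger_force: 2.6
```

```bash
python3 -c "
from h import *
from station import viewer,get_state
f=viewer.grab_frame('side'); crop(f,270,110,160,120,5,'pics/s2.png')
rows([.45,.37,.29,.21,.13,.05,0],'supply',1);s=get_state();print(s['wrist_force'])"
```

```text
at [ 0.5157 -0.0805  0.136 ] joints [-0.15  0.33 -0.34  0.9  -0.    2.64]
0.45 [1.2 1.4] turn 0.004 dz->.136 0.0
0.37 [6.6 4.8] turn -0.076 dz->.136 0.0
0.29 [12.3  7.8] turn -0.156 dz->.136 0.0
0.21 [18.3 10.3] turn -0.236 dz->.136 0.0
0.13 [24.4 12.4] turn -0.316 dz->.136 0.0
0.05 [30.6 13.9] turn -0.396 dz->.136 0.0
0 [34.6 14.6] turn -0.446 dz->.136 0.0
[-3.85717475 -4.47234851  3.83343966]
```

View pics/s2.png

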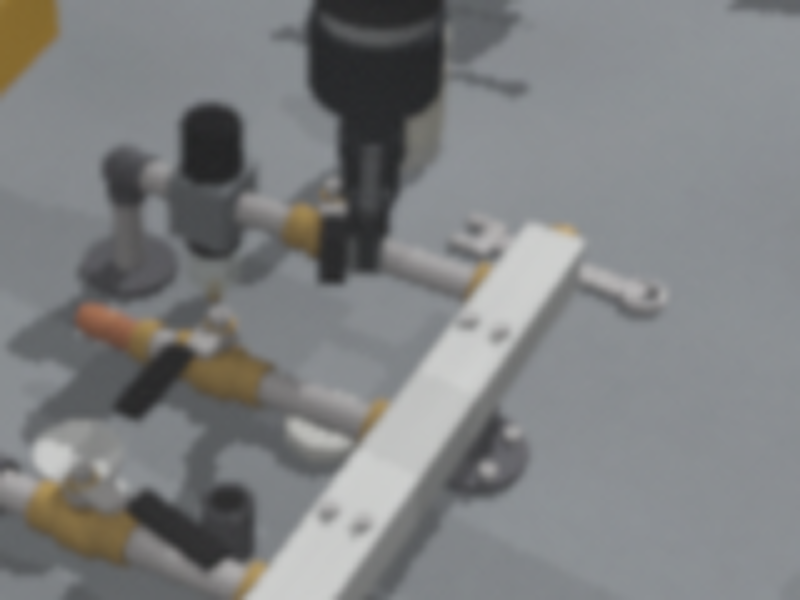

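The lever has turned about halfway and is following the fingertip (sleeve at crop 333,250).

Emit:
{"fn": "play_rows", "kwargs": {
  "offset": [
    [5, 3, 0],
    [11, 6, 0],
    [17, 9, 0],
    [20, 10, 0],
    [23, 11, 0],
    [25, 11, 0],
    [27, 12, 0],
    [27, 12, 0]
  ],
  "turn": [-0.08, -0.16, -0.24, -0.28, -0.32, -0.34, -0.36, -0.36]
}}

```text
clock: 4.12
ee_pos: [0.541, -0.0681, 0.1355]
ee_rot: [3.139, -0.02, -0.008]
wrist_force: [-6.6, -1.9, 3.4]
opening: 0.0001
finger_force: 3.3
```

```bash
python3 -c "
from h import *
from station import get_state
rows([.13,.05,0],'supply',1);s=get_state();print(s['wrist_force'])"
```

```text
at [ 0.541  -0.0681  0.1355] joints [-0.12  0.37 -0.28  0.93 -0.    3.03]
0.13 [-1. -0.] turn 0.044 dz->.136 0.5
0.05 [5.3 1.5] turn -0.036 dz->.136 0.5
0 [9.3 2.2] turn -0.086 dz->.136 0.5
[-6.56377126 -1.88264298  3.43767826]
```

Emit:
{"fn": "play_rows", "kwargs": {
  "offset": [
    [1, 0, 0],
    [2, 0, 0],
    [3, 1, 0],
    [4, 1, 0],
    [5, 1, 0],
    [5, 1, 0]
  ],
  "turn": [0, -0.01, -0.02, -0.02, -0.03, -0.03]
}}

```text
clock: 4.62
ee_pos: [0.5453, -0.067, 0.1354]
ee_rot: [3.139, -0.067, -0.01]
wrist_force: [-7.9, -3.0, 3.7]
opening: -0.0001
finger_force: 3.7
```

Emit:
{"fn": "play_rows", "kwargs": {
  "offset": [
    [1, 0, 0],
    [2, 0, 0],
    [2, 0, 0]
  ],
  "turn": [0, 0, 0]
}}

```text
clock: 4.87
ee_pos: [0.5471, -0.0669, 0.1353]
ee_rot: [3.139, -0.067, -0.011]
wrist_force: [-8.7, -2.2, 4.6]
opening: 0.0002
finger_force: 3.8
```

```bash
python3 -c "
from h import *
from station import get_state
rows([.13,.05,0],'supply',1);s=get_state();print(s['wrist_force'])"
```

```text
at [ 0.5471 -0.0669  0.1353] joints [-0.12  0.38 -0.27  0.93 -0.    3.06]
0.13 [-7.1 -1.2] turn 0.073 dz->.136 0.7
0.05 [-0.8  0.4] turn -0.007 dz->.136 0.7
0 [3.2 1.1] turn -0.057 dz->.136 0.7
[-8.70434681 -2.21504149  4.60706921]
```

Emit:
{"fn": "play_rows", "kwargs": {
  "offset": [
    [1, 0, 0],
    [2, 0, 0],
    [2, 0, 0]
  ],
  "turn": [0, 0, 0]
}}

```text
clock: 5.12
ee_pos: [0.5487, -0.0668, 0.1353]
ee_rot: [3.139, -0.066, -0.012]
wrist_force: [-7.9, -2.8, 4.2]
opening: 0.0
finger_force: 4.2
```

Emit:
{"fn": "play_rows", "kwargs": {
  "offset": [
    [1, 0, 0],
    [1.5, 0, 0],
    [1.5, 0, 0]
  ],
  "turn": [0, 0, 0]
}}

```text
clock: 5.37
ee_pos: [0.5488, -0.0668, 0.1353]
ee_rot: [3.139, -0.067, -0.016]
wrist_force: [-11.4, -1.9, 7.1]
opening: -0.0003
finger_force: 5.6
```

The fingertip stopped advancing and the force rose, so the lever is on its shut stop. I'll back off, lift and look.

Emit:
{"fn": "play_rows", "kwargs": {
  "offset": [
    [-5, 0, 0],
    [-15, 0, 0],
    [-15, 0, 20],
    [-15, 0, 50],
    [-15, 0, 80],
    [-15, 0, 95],
    [-15, 0, 95]
  ],
  "turn": [0, 0, 0, 0, 0, 0, 0]
}}

```text
clock: 5.95
ee_pos: [0.542, -0.0668, 0.2351]
ee_rot: [3.14, -0.066, 0.015]
wrist_force: [0.9, 0.6, -0.4]
opening: 0.0002
finger_force: 0.0
```

```bash
python3 -c "
from h import *
from station import viewer,get_state
f=viewer.grab_frame('side'); np.savez('side3.npz',**f); crop(f,270,110,160,120,5,'pics/s3.png')
for t in(0,.12):
  for r in (.043,.105):
    u=proj(f,[*(S['supply']+r*lev(t)),.14]); print(t,r,(u[0]-270)*5,(u[1]-110)*5)
rows([.03],'vent',-1,g=.014);s=get_state();print(s['wrist_force'])"
```

```text
0 0.043 299.0630890827316 200.39247017642055
0 0.105 248.99173212149776 255.14264635417845
0.12 0.043 306.74764176863107 202.62641760355478
0.12 0.105 268.30747180976175 260.99881148996644
at [ 0.5409 -0.0667  0.2329] joints [-0.12  0.3  -0.12  1.15  0.    3.06]
0.03 [ 75.2 141. ] turn -0.027 dz->.136 -96.9
[-0.25932829  0.11739804  0.09531114]
```

View pics/s3.png

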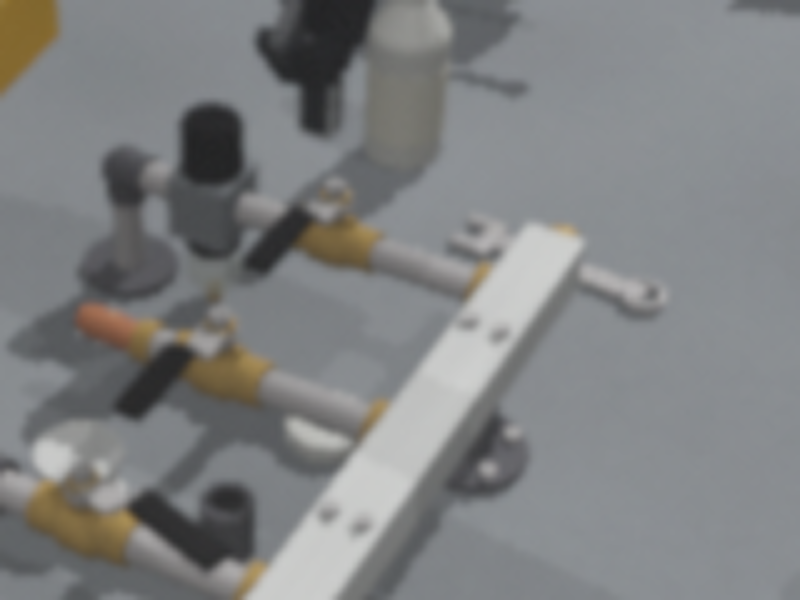

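The supply lever is now parallel to the shut vent lever, with its sleeve from crop 310,212 to 258,265, so it is on its stop. Next is the vent: I flip the tool half a turn to stay in joint 6's range while moving over.

Emit:
{"fn": "play_rows", "kwargs": {
  "offset": [
    [3, 6, 0],
    [8, 15, 0],
    [14, 26, 0],
    [20, 38, 0],
    [26, 50, 0],
    [33, 62, 0],
    [40, 75, 0],
    [46, 87, 0],
    [53, 100, 0],
    [60, 112, 0],
    [66, 124, 0],
    [72, 135, 0],
    [75, 141, 0],
    [75, 141, 0]
  ],
  "turn": [0.1, 0.22, 0.34, 0.46, 0.58, 0.7, 0.82, 0.94, 1.06, 1.18, 1.3, 1.42, 1.54, 1.6]
}}

```text
clock: 7.17
ee_pos: [0.6141, 0.0758, 0.2284]
ee_rot: [-2.227, -2.214, 0.002]
wrist_force: [-0.9, -0.6, -0.1]
opening: 0.0001
finger_force: 0.0
```

Emit:
{"fn": "play_rows", "kwargs": {
  "offset": [
    [0, 0, 0],
    [0, 0, 0],
    [0, 0, 0],
    [0, 0, 0],
    [0, 0, 0],
    [0, 0, 0],
    [0, 0, 0],
    [0, 0, 0],
    [0, 0, 0],
    [0, 0, 0],
    [0, 0, 0],
    [0, 0, 0],
    [0, 0, 0],
    [0, 0, 0],
    [0, 0, 0]
  ],
  "turn": [0.12, 0.24, 0.36, 0.48, 0.6, 0.72, 0.84, 0.96, 1.08, 1.2, 1.32, 1.42, 1.51, 1.51, 1.51]
}}

```text
clock: 8.42
ee_pos: [0.6136, 0.0743, 0.2291]
ee_rot: [-0.119, -3.137, 0.0]
wrist_force: [-0.2, 0.0, -0.0]
opening: 0.0002
finger_force: 0.0
```

```bash
python3 -c "
from h import *
from station import viewer,get_state
rows([.03],'vent',-1,g=.014)
p0,_=pose('vent',.03,-1,g=.014)
for t in np.arange(.03,1.6,.08):
  p,w=pose('vent',t,-1); print(round(t,2),((p-p0)*1e3).round(1),round(t-.03,2))
"
```

```text
at [0.6136 0.0743 0.2291] joints [0.12 0.43 0.07 1.22 0.   0.2 ]
0.03 [2.5 0.1] turn 0.007 dz->.136 -93.1
0.03 [-14.   1.] 0.0
0.11 [-20.2   2.7] 0.08
0.19 [-26.5   4. ] 0.16
0.27 [-32.9   4.8] 0.24
0.35 [-39.3   5.1] 0.32
0.43 [-45.7   4.8] 0.4
0.51 [-52.1   4. ] 0.48
0.59 [-58.4   2.7] 0.56
0.67 [-64.6   1. ] 0.64
0.75 [-70.7  -1.3] 0.72
0.83 [-76.5  -4. ] 0.8
0.91 [-82.1  -7.2] 0.88
0.99 [-87.4 -10.9] 0.96
1.07 [-92.4 -14.9] 1.04
1.15 [-97.1 -19.4] 1.12
1.23 [-101.4  -24.2] 1.2
1.31 [-105.3  -29.3] 1.28
1.39 [-108.7  -34.7] 1.36
1.47 [-111.8  -40.4] 1.44
1.55 [-114.3  -46.3] 1.52
```

Emit:
{"fn": "play_rows", "kwargs": {
  "offset": [
    [2, 0, -20],
    [2, 0, -45],
    [2, 0, -70],
    [2, 0, -88],
    [2, 0, -94],
    [2, 0, -94],
    [2, 0, -94]
  ],
  "turn": [0, 0, 0, 0, 0, 0, 0]
}}

```text
clock: 9.0
ee_pos: [0.6164, 0.0742, 0.1366]
ee_rot: [-0.117, -3.139, -0.0]
wrist_force: [-0.2, -0.7, 1.4]
opening: 0.0001
finger_force: 0.0
```

```bash
python3 -c "
from h import *
from station import viewer,get_state
f=viewer.grab_frame('side'); crop(f,250,130,160,120,5,'pics/s4.png')
rows([.03],'vent',-1,g=.014);print(get_state()['wrist_force'])
"
```

```text
at [0.6171 0.0742 0.1374] joints [ 0.12  0.48 -0.09  1.    0.    0.19]
0.03 [-1.   0.1] turn 0.006 dz->.136 -1.4
[-0.60799153  0.58987369  1.28809842]
```

View pics/s4.png

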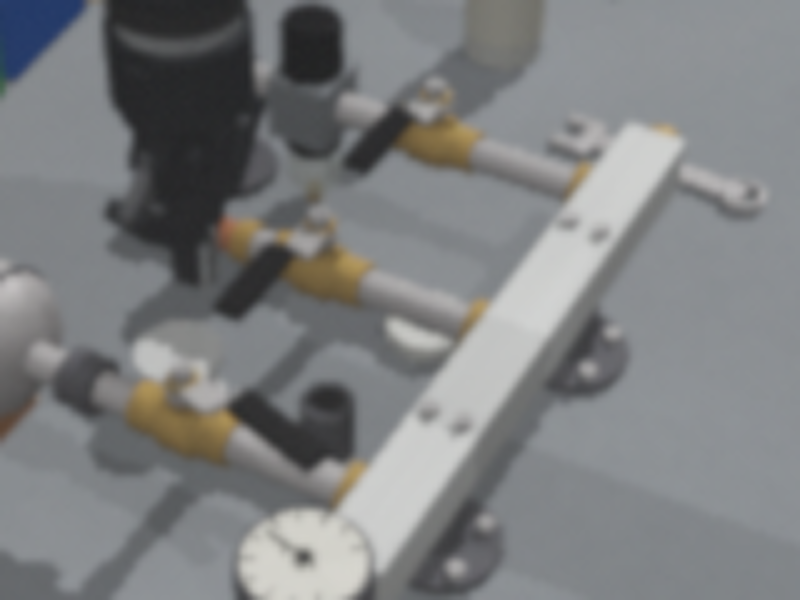

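The finger (tip at crop 190,280) is beside the vent sleeve on its far side, clear of everything. Pushing now.

Emit:
{"fn": "play_rows", "kwargs": {
  "offset": [
    [-5, 0, 0],
    [-10, 1, 0],
    [-15, 1, 0],
    [-20, 3, 0],
    [-26, 4, 0],
    [-33, 5, 0],
    [-39, 5, 0],
    [-46, 5, 0],
    [-52, 4, 0],
    [-58, 3, 0],
    [-65, 1, 0],
    [-71, -1, 0],
    [-77, -4, 0],
    [-82, -7, 0],
    [-87, -11, 0],
    [-92, -15, 0],
    [-92, -15, 0]
  ],
  "turn": [0, 0, 0, 0.08, 0.16, 0.24, 0.32, 0.4, 0.48, 0.56, 0.64, 0.72, 0.8, 0.88, 0.96, 1.04, 1.04]
}}

```text
clock: 10.47
ee_pos: [0.5246, 0.0617, 0.1374]
ee_rot: [-1.462, 2.774, 0.007]
wrist_force: [0.8, 7.2, -0.1]
opening: 0.0
finger_force: 3.1
```

```bash
python3 -c "
from h import *
from station import viewer,get_state
f=viewer.grab_frame('side'); crop(f,250,130,160,120,5,'pics/s5.png')
rows([1.07,1.15,1.23,1.31,1.39,1.47,1.55],'vent',-1);print(get_state()['wrist_force'])
"
```

```text
at [0.5246 0.0617 0.1374] joints [ 0.11  0.33 -0.33  0.9   0.01 -0.85]
1.07 [-0.9 -2.3] turn 0.003 dz->.136 -1.4
1.15 [-5.6 -6.7] turn 0.083 dz->.136 -1.4
1.23 [ -9.9 -11.5] turn 0.163 dz->.136 -1.4
1.31 [-13.8 -16.6] turn 0.243 dz->.136 -1.4
1.39 [-17.2 -22. ] turn 0.323 dz->.136 -1.4
1.47 [-20.3 -27.7] turn 0.403 dz->.136 -1.4
1.55 [-22.8 -33.6] turn 0.483 dz->.136 -1.4
[0.74020996 6.74595086 0.54544319]
```

View pics/s5.png

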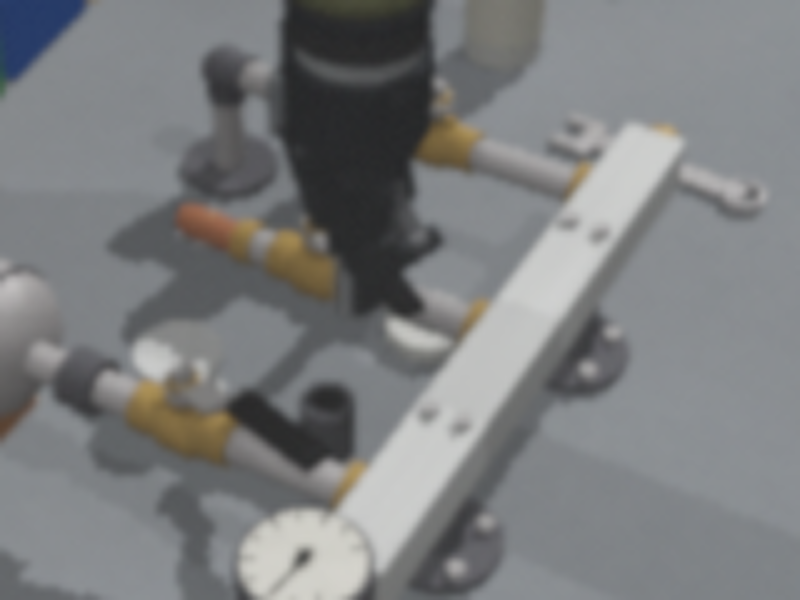

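The vent lever is following the finger (sleeve tip at crop 405,300); the test lever and loose things are untouched.

Emit:
{"fn": "play_rows", "kwargs": {
  "offset": [
    [-5, -4, 0],
    [-9, -9, 0],
    [-13, -14, 0],
    [-15, -17, 0],
    [-16, -20, 0],
    [-18, -23, 0],
    [-19, -25, 0],
    [-19, -25, 0]
  ],
  "turn": [0.08, 0.16, 0.24, 0.28, 0.32, 0.36, 0.4, 0.4]
}}

```text
clock: 11.18
ee_pos: [0.5044, 0.0368, 0.1373]
ee_rot: [-1.983, 2.431, 0.008]
wrist_force: [-2.2, 7.5, 2.0]
opening: -0.0
finger_force: 3.5
```

Emit:
{"fn": "play_rows", "kwargs": {
  "offset": [
    [0, -1, 0],
    [-1, -2, 0],
    [-1, -3, 0],
    [-1, -3, 0]
  ],
  "turn": [0.02, 0.03, 0.04, 0.04]
}}

```text
clock: 11.52
ee_pos: [0.5032, 0.034, 0.1372]
ee_rot: [-2.031, 2.392, 0.009]
wrist_force: [-2.1, 9.6, 3.6]
opening: -0.0001
finger_force: 3.8
```

```bash
python3 -c "
from h import *
rows([1.39,1.47,1.57],'vent',-1)"
```

```text
at [0.5032 0.034  0.1372] joints [ 0.06  0.3  -0.38  0.89  0.01 -1.34]
1.39 [4.1 5.6] turn -0.117 dz->.136 -1.2
1.47 [ 1.1 -0.1] turn -0.037 dz->.136 -1.2
1.57 [-2.  -7.5] turn 0.063 dz->.136 -1.2
```

Estimated at 1.47; I'll push gently until the stop shows in the force.

Emit:
{"fn": "play_rows", "kwargs": {
  "offset": [
    [0, -1, 0],
    [-1, -2, 0],
    [-1, -3, 0],
    [-1, -3, 0]
  ],
  "turn": [0.02, 0.03, 0.04, 0.04]
}}

```text
clock: 11.85
ee_pos: [0.502, 0.031, 0.1372]
ee_rot: [-2.078, 2.351, 0.009]
wrist_force: [-2.8, 8.6, 4.3]
opening: -0.0002
finger_force: 3.8
```

Emit:
{"fn": "play_rows", "kwargs": {
  "offset": [
    [0, -1, 0],
    [0, -2, 0],
    [0, -2, 0]
  ],
  "turn": [0.01, 0.02, 0.02]
}}

```text
clock: 12.1
ee_pos: [0.5016, 0.029, 0.1371]
ee_rot: [-2.102, 2.33, 0.009]
wrist_force: [-3.1, 8.9, 3.9]
opening: 0.0001
finger_force: 3.9
```

Emit:
{"fn": "play_rows", "kwargs": {
  "offset": [
    [0, -1, 0],
    [0, -2, 0],
    [0, -2, 0]
  ],
  "turn": [0, 0, 0]
}}

```text
clock: 12.35
ee_pos: [0.5012, 0.0271, 0.137]
ee_rot: [-2.102, 2.331, 0.01]
wrist_force: [-2.6, 8.4, 4.7]
opening: -0.0002
finger_force: 4.1
```

Emit:
{"fn": "play_rows", "kwargs": {
  "offset": [
    [0, -1, 0],
    [0, -1.5, 0],
    [0, -1.5, 0]
  ],
  "turn": [0, 0, 0]
}}

```text
clock: 12.6
ee_pos: [0.5011, 0.0265, 0.137]
ee_rot: [-2.102, 2.329, 0.013]
wrist_force: [-3.8, 11.3, 4.2]
opening: -0.0001
finger_force: 5.3
```

Emit:
{"fn": "play_rows", "kwargs": {
  "offset": [
    [0, -1, 0],
    [0, -1.5, 0],
    [0, -1.5, 0]
  ],
  "turn": [0, 0, 0]
}}

```text
clock: 12.85
ee_pos: [0.5012, 0.0264, 0.1371]
ee_rot: [-2.101, 2.327, 0.017]
wrist_force: [-4.3, 14.9, 4.9]
opening: 0.0002
finger_force: 7.3
```

It is at the stop. Back off and lift.

Emit:
{"fn": "play_rows", "kwargs": {
  "offset": [
    [0, 6, 0],
    [0, 14, 0],
    [0, 16, 0],
    [0, 16, 20],
    [0, 16, 50],
    [0, 16, 80],
    [0, 16, 110],
    [0, 16, 120],
    [0, 16, 120]
  ],
  "turn": [0, 0, 0, 0, 0, 0, 0, 0, 0]
}}

```text
clock: 13.6
ee_pos: [0.5053, 0.0371, 0.2595]
ee_rot: [-2.099, 2.331, -0.007]
wrist_force: [0.0, 0.7, -0.4]
opening: 0.0002
finger_force: 0.0
```

Emit:
{"fn": "play_rows", "kwargs": {
  "offset": [
    [-20, 0, 0],
    [-50, 0, 0],
    [-80, 0, 0],
    [-110, 0, 0],
    [-130, 0, 0],
    [-140, 0, 0],
    [-140, 0, 0],
    [-140, 0, 0]
  ],
  "turn": [0, 0, 0, 0, 0, 0, 0, 0]
}}

```text
clock: 14.27
ee_pos: [0.3637, 0.0371, 0.2558]
ee_rot: [-2.102, 2.334, -0.001]
wrist_force: [0.0, -0.3, -0.3]
opening: 0.0002
finger_force: 0.0
```

```bash
python3 -c "
from h import *
from station import viewer
f=viewer.grab_frame('side'); crop(f,250,130,160,120,5,'pics/s6.png')
"
```

```text
(no output)
```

View pics/s6.png

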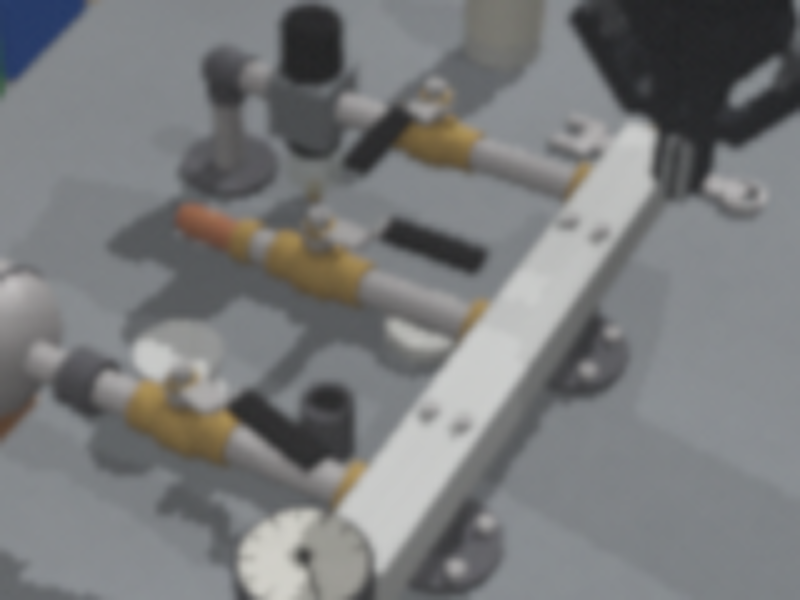

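The vent lever (crop 385–485, 230–260) is in line with its pipe, the supply lever (355–410, 110–165) is square across, and everything else is where it was.

```bash
python3 -c "
from station import bot
print(bot.sign_off())"
```

```text
the job is handed in; nothing more can be done
None
```

I pushed the supply valve shut to its stop, then the vent fully open to its stop, using a fingertip only; the test valve and loose things look unmoved in the last picture, and the job is handed in (no verdict was returned).

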